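Clamp the star disc in the ratchet hold-down

ROBOT

A 7-joint arm with a two-finger parallel gripper is mounted at the origin on a cart in front of the work surface, level with it; the furniture and walls round the work are solid. World frame = base frame: x ahead of the robot, y to its left, z up, the work surface at z = 0. Lengths are in mm, angles in rad, forces in N, time in s.
With the tool pointing down it reaches from about 400 to 900 mm from the base axis. Payload 5.5 kg.
Tool frame: the origin (TCP) lies midway between the tips of the shut fingers; the grasp point (between the pads) lies 19 mm behind it; z points along the fingers, y is the line along which they close (so a half turn about z gives the same grasp; the last joint's range is limited). The gripper opens to 85 mm and grips with 20 to 120 N. Pads are 22 mm wide; open, the fingers measure 114 mm over their backs; the gripper's body (76 mm by 85 mm) begins 54 mm behind the grasp point. The pads swing forward as they close: fully open they stand 13 mm farther back than shut.
Start: joints at [-0.897, 0.501, -0.427, 1.55, 0.221, 1.138, -0.21], TCP at [259.536, 595.937, 231.31] pointing down, gripper open.
Joint ranges: [-2.88, 2.88], [-0.31, 2.03], [-1.54, 1.56], [0.2, 2.42], [-1.41, 4.55], [0.19, 2.02], [-2.57, 2.57]. Speed limits (rad/s): [2.57, 2.57, 3.14, 3.14, 3.14, 3.14, 3.14].

INTERFACE

Orientations are given as a rotation vector (axis times angle).
In Python, from bench import r gives the robot as it stands.
- The arm moves only by the tool drive_effector, called in YAML: its name, and indented under it one key for each argument. Schema: {"type":"object","properties":{"motion":{"type":"object","properties":{"offsets":{"type":"array","items":{"type":"array","items":{"type":"number"},"minItems":5,"maxItems":5},"minItems":1,"maxItems":8}},"additionalProperties":false,"required":["offsets"]},"clamp_n":{"type":"number"},"only":{"type":"string"},"quiet":{"type":"boolean"},"lines":{"type":"string"}},"required":["motion"],"additionalProperties":false}. motion is an object whose key "offsets" holds a list of rows, 1 to 8 of them, each of 5 numbers: the finger opening in mm, then dx, dy, dz in shares of 1000 mm (1.0 is 1000 mm), then a turn about the tool's z in normalised numbers (1 is pi rad); each row is the pose to reach, as a shift and turn from the pose commanded when the call began, along the tool's axes at that moment; what a row does not reach only later rows make up. A row lasts 1/12 s, in which the tool goes at most 41.7 mm and 0.125 rad, less where a joint would pass 70% of its speed; a pose out of reach is approached as far as the arm can. The fingers move at their own pace and stop on an object; clamp_n is the grip in N (left out, the last holds). Time passes only in rows, so rows that do not move let the fingers close. The tool returns the time, the measured TCP pose, the force, the opening and the grip force at its end. only (a regular expression) keeps the lines of the reply that match it, lines (a string "A,B") keeps lines A to B, and quiet returns only ok. No shift or turn number may pass 1 either way. Input that does not fit is refused with a message, and nothing moves.
- r.observe(): the state, without advancing time (a new reading comes with each control period).
- r.capture(name): name is "scene" or "top"; returns a dict with "frame" (384x512x3 uint8, red, green, blue), "fx", "fy", "cx", "cy" (pixels), "k1" (the pictures are not rectified: a ray, as slopes to the right and down, at radius r is drawn at 1 + k1 r^2 times it, then the intrinsics apply), "R" (3x3) and "t" (3): a world point X has camera coordinates R X + t. Camera axes: x right, y down, z forward; pixel columns grow to the right and rows downward; lengths in mm; the calibration is good to about 2 mm. A picture is of the moment at which its call begins. There is no depth.
- r.job_done(): hands the job in; it is judged then, once.
The state is a dict: "time_s": time; "joint_positions": joint angles; "dq": joint speeds; "effort": joint torques, N m; "tool_pos": TCP position; "eef_rot": TCP orientation; "wrist_force": force on the tool from outside, world axes, zero at the start; "ft_torque": the same for the moment, N m; "finger_gap": finger opening in mm; "gripper_force": force on a finger pad.
Only numpy, scipy, OpenCV 4.12 (cv2) and the standard library are available. Lean on these libraries where they do the work, as an engineer would, in place of code of your own. Each camera call takes 0.05 s, during which the arm holds its last target. There are 200 camera calls.

TASK

Clamp the black star disc that lies on the anvil of the ratchet hold-down: press the yellow pawl paddle down until it flips over and frees the arm, then push the arm down by its blue grip, steadily past its teeth, until it stops, and take the hand away so that the ratchet alone keeps the sprung pad pressed on the disc. Only press and push from outside: do not grip, force or lift anything, do not touch the disc, and leave the other things on the bench where they are.

Things in the scene. Friction and masses are not known exactly. Their poses are not given: they have to be found in the camera images.
- holddown: Ratchet hold-down: grey bench clamp, fixed, under 190 mm high but for its raised arm. Base 170 x 84 x 10 mm, round steel anvil 82 mm across with its top 34 mm up, two cheeks behind it. Origin: on the bench under the anvil's centre; x from the grip end (robot side) to the cheeks, y left, z up. Arm's axle: along y, at x 75, z 78 mm. Pawl's pin: along y, at x 75, z 142 mm; paddle at y -24 to -48 mm.
- hold_arm: The hold-down's arm with its blue grip, toothed wheel (104 mm across, right of it) and sprung pad. Origin: on the axle, mid-arm. Its own -x axis points along the arm to the grip, z out of its top. Steel bar 14 mm wide, then the grip: round, 23 mm thick, from 112 to 190 mm from the axle.
- grip (a point): Middle of the top of the blue grip, 152 mm from the axle and 11.5 mm above the arm's axis: push here, straight down at first, with closed fingertips, following the arc about the axle. Arm right down: level, this point 90 mm above the bench. Start: arm sloping up by 0.45 to 0.66 rad, this point about 0.155 to 0.18 m up.
- lever_hinge (a joint): Arm's hinge, rad: 0 = right up, 0.74 = at its lower stop, level (slope = 0.74 - value). Starts at 0.08 to 0.29. Stiff hub: stays where left. Teeth every 0.175. Pawl not flipped: cannot go down more than a tooth. Flipped: goes down with clicks for 2 to 10 N at the grip and cannot come back up. Let go at the stop it settles at 0.67 on the last tooth; let go short of that it does not clamp.
- pawl: The reversing pawl, steel, above the toothed wheel, with a yellow paddle at its front right; rocks on its pin (its origin lies on the pin's axis). A spring plunger in a bracket just above it (up to 185 mm above the bench) snaps it over.
- paddle (a point): Middle of the top face of the yellow paddle (22 mm front to back, 24 mm wide, 6 mm thick), z out of the face; the pawl's pin lies 40 mm behind it. Press here. Start: front tipped up 0.25 rad, this point 163 mm above the bench; flipped: tipped down 0.25 rad and 20 mm lower. Takes 4 to 8 N, then snaps over.
- pawl_hinge (a joint): Pawl's hinge, rad: 0 = paddle up, arm kept from going down; 0.50 = paddle down, flipped: arm may go down and is kept from coming up. Sprung to either end, middle 0.25. Flipping it may nudge the arm up by 0.02 rad. It rocks between 0.31 and 0.50 as teeth pass.
- pad: Round rubber-faced pressure pad, 27 mm across, on a sprung rod through the arm 75 mm from the axle. Origin: centre of its underside. It meets the disc about 0.16 rad before the arm's stop; presses with about 9 N at the stop and 6 N when the last tooth holds.
- disc: Black toothed steel star disc, 64 mm across, 9 mm thick, 0.15 kg, loose on the anvil between four small brass dowels. Origin: centre of its underside.
- file: Flat file with wooden handle, 265 mm long, loose; bystander. Origin: centre of the underside.
- screw_box: Small brown carton of screws, 56 x 80 x 40 mm, loose; bystander. Origin: centre of the underside.
- brush: Flat brush with wooden handle, 182 x 46 x 11 mm, loose; bystander. Origin: centre of the underside.
- core_1: Black winding core (flanged spool), 62 mm across, 112 mm high, standing, loose; bystander. Origin: centre of the underside.
- core_2: Black winding core (flanged spool), 62 mm across, 97 mm high, standing, loose; bystander. Origin: centre of the underside.

How it is judged (in metres and radians):
On the way:
1. the pawl is pressed over while the arm is still up (value of joint pawl_hinge above 0.3 rad and distance of grip from where it was at the start of the episode below 0.03 m), for 0.1 s.
At the end, for the whole second after the job is handed in: The arm stays down, held by the flipped pawl (lever_hinge above 0.62 rad and still, pawl_hinge above 0.4 rad), the pad presses on the disc with more than 3 N, and the disc lies flat and within 6 mm of the anvil's centre (value of joint lever_hinge above 0.62 rad and velocity of joint lever_hinge below 0.05 rad/s and value of joint pawl_hinge above 0.4 rad and contact force between pad and disc above 3 N and horizontal distance between disc and holddown below 0.006 m and angle between disc's own z axis and vertical below 0.08 rad); the robot touches nothing.
It fails at once if the arm or the pawl is gripped or forced (more than 60 N between it and the fingers) (contact force between the fingers and hold_arm above 60 N or contact force between the fingers and pawl above 60 N).
It fails at once if the arm is lifted to its upper stop (value of joint lever_hinge below 0.02 rad).
It fails at once if the fingers touch the disc, or it is lifted off the anvil (contact force between the fingers and disc above 1 N or z of disc in the frame of holddown above 0.045 m).
It fails at once if another thing on the bench is moved more than 25 mm (distance of any of file, brush, screw_box, core_1, core_2 from where it was at the start of the episode above 0.025 m).
It also fails if it takes over 38 s, if anything falls off the work surface, if the arm or the gripper's body presses on something with over 40 N, if the wrist force passes 120 N, or if a joint passes its speed limit or range.

## Working session

There is one attempt and no reset: what is moved stays moved. The work goes in short steps, Python scripts to look and compute and a tool call to move; the robot and the scene stay as the last step left them, time stands still between calls to the robot, and variables do not carry over. Pictures are saved under pics/ and viewed, at most 10 in all, crops included, and the job is handed in when it is done.

```bash
ls; mkdir -p pics
```

Run:
```python
from bench import r
import cv2,pickle
s=r.observe();print(s)
for n in("scene","top"):
    c=r.capture(n);pickle.dump(c,open(f"pics/{n}.pkl","wb"));cv2.imwrite(f"pics/{n}0.png",cv2.resize(c["frame"][:,:,::-1],(800,600),interpolation=cv2.INTER_CUBIC))
    print({k:v for k,v in c.items() if k!="frame"})
```

```text
bench.py
pics
{'time_s': 0.0, 'joint_positions': array([-0.89682217,  0.50184851, -0.42680383,  1.55145736,  0.22081363,
        1.13824874, -0.21030745]), 'dq': array([-2.29233271e-04,  1.57329794e-03,  1.44311551e-03,  8.72916834e-04,
       -9.61271790e-04,  8.74080296e-04, -9.74197108e-05]), 'effort': array([ 2.47570315e-04, -5.69513154e+01, -5.81564739e+00, -2.80933911e+01,
        1.07262997e-02,  1.19169612e-02,  1.29050061e-06]), 'tool_pos': array([259.31990909, 595.29031866, 230.25695626]), 'eef_rot': array([-6.40521393e-01, -3.07513630e+00,  2.90001094e-03]), 'wrist_force': array([-0.29502524,  0.29598095, -0.56973913]), 'ft_torque': array([-0.01101649,  0.0843225 ,  0.00063974]), 'gripper_force': 0.0, 'finger_gap': 85.655605006629}
{'fx': 471.2770866491811, 'fy': 471.2770866491811, 'cx': 260.9005130994163, 'cy': 191.79222579688476, 'k1': 0.06869743900444542, 'R': array([[ 0.71663696, -0.69743979,  0.00303457],
       [-0.45888438, -0.47478289, -0.75100355],
       [ 0.52522052,  0.53680438, -0.66029119]]), 't': array([-432.86559211,  300.46734896, 1070.72939436])}
{'fx': 391.21992879988886, 'fy': 391.21992879988886, 'cx': 251.7852641244331, 'cy': 190.00187829360044, 'k1': -0.018749045048465376, 'R': array([[-0.00822025, -0.99958735, -0.02752375],
       [-0.99925004,  0.00925279, -0.03759974],
       [ 0.0378389 ,  0.02719403, -0.99891376]]), 't': array([-66.31964574, 514.25777282, 969.38940297])}
```

View pics/scene0.png

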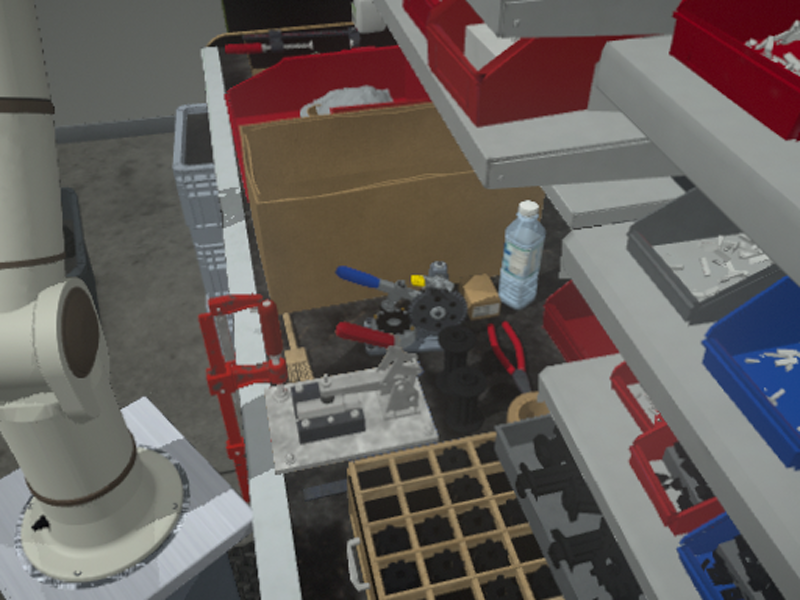

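View pics/top0.png

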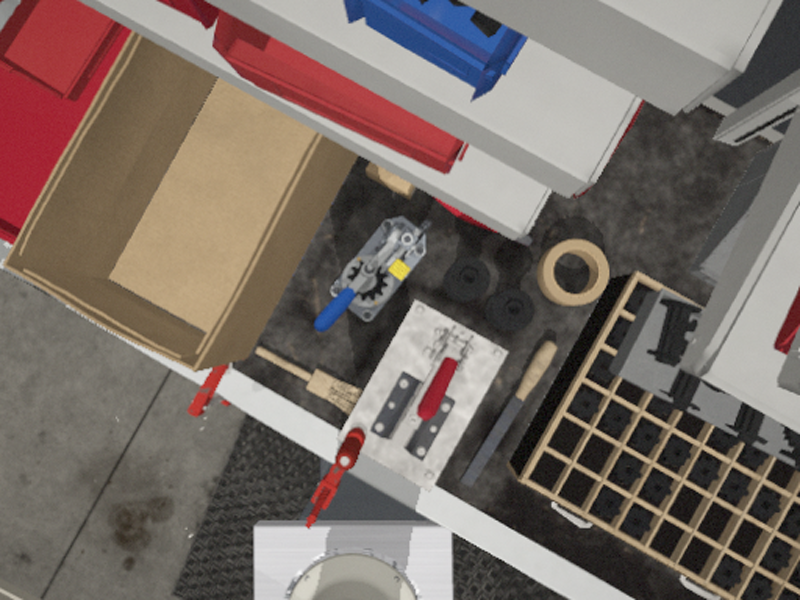

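The scene view shows the blue grip (357,275), paddle (418,281) and cores (460,345/390). The top view shows the grip (335,308), paddle (400,269), anvil (367,280), a big carton to the left, and a shelf overhanging from (350,150) to (530,235).

Create h.py:
```python
import numpy as np,cv2,pickle
def proj(c,X):
    p=np.asarray(X,float).reshape(-1,3)@c["R"].T+c["t"]; s=p[:,:2]/p[:,2:]
    s=s*(1+c["k1"]*(s**2).sum(1,keepdims=True)); return s*[c["fx"],c["fy"]]+[c["cx"],c["cy"]]
def ray(c,uv):
    K=np.array([[c["fx"],0,c["cx"]],[0,c["fy"],c["cy"]],[0,0,1]])
    d=cv2.undistortPoints(np.array(uv,float).reshape(-1,1,2),K,np.array([c["k1"],0,0,0,0.])).reshape(-1,2)
    d=np.c_[d,np.ones(len(d))]@c["R"]; return -c["R"].T@c["t"],d/np.linalg.norm(d,axis=1,keepdims=True)
def tri(c1,u1,c2,u2):
    o1,d1=ray(c1,u1);o2,d2=ray(c2,u2);d1=d1[0];d2=d2[0]
    A=np.c_[d1,-d2];s=np.linalg.lstsq(A,o2-o1,rcond=None)[0];a=o1+s[0]*d1;b=o2+s[1]*d2
    return (a+b)/2,np.linalg.norm(a-b)
def blob(c,col,roi):
    f=cv2.cvtColor(c["frame"],cv2.COLOR_RGB2HSV);x0,y0,x1,y1=roi
    lo,hi={"b":((100,120,40),(125,255,255)),"y":((22,150,90),(34,255,255))}[col]
    m=np.zeros(f.shape[:2],np.uint8);m[y0:y1,x0:x1]=cv2.inRange(f,lo,hi)[y0:y1,x0:x1]
    n,l,st,ce=cv2.connectedComponentsWithStats(m);i=1+np.argmax(st[1:,4]);p=np.argwhere(l==i)[:,::-1].astype(float)
    return ce[i],p
```

Run:
```python
from h import *
from scipy.optimize import least_squares
S=pickle.load(open("pics/scene.pkl","rb"));T=pickle.load(open("pics/top.pkl","rb"))
ob=[]
for c,ry,rb in((S,(255,170,285,190),(205,160,255,195)),(T,(240,155,275,190),(190,175,240,215))):
    y,py=blob(c,"y",ry);b,pb=blob(c,"b",rb);
    d=pb-b;w=np.linalg.svd(d,full_matrices=False)[2][0];q=d@w;print(y,len(py),b,len(pb),w,q.min(),q.max())
    ob.append((y,b,[b+w*q.min(),b+w*q.max()]))
print("paddle",tri(S,ob[0][0],T,ob[1][0]),"gripmid",tri(S,ob[0][1],T,ob[1][1]))
def pts(v):
    x,y,yaw,sl=v;c,s=np.cos(yaw),np.sin(yaw);M=np.array([[c,-s,0],[s,c,0],[0,0,1]])
    def ax(d,h=0):return [75-d*np.cos(sl)-0*h+h*-np.sin(sl)*-1*0, 0,78+d*np.sin(sl)]
    top=[75-152*np.cos(sl)+11.5*np.sin(sl),0,78+152*np.sin(sl)+11.5*np.cos(sl)]
    L=np.array([[36,-36,163],ax(151),ax(112),ax(190),top,[0,0,0],[0,0,34]]);return L@M.T+[x,y,0]
def res(v):
    P=pts(v);o=[]
    for c,(y,b,e) in zip((S,T),ob):
        u=proj(c,P);o+=[u[0]-y,u[1]-b]
        e=sorted(e,key=lambda k:np.linalg.norm(k-u[2]));w=(e[1]-e[0]);w/=np.linalg.norm(w);o+=[[(u[2]-e[0])@w*.5,(u[3]-e[1])@w*.5]]
    return np.concatenate(o)
f=least_squares(res,[520,20,-.6,.55]);print(f.x,f.fun.round(1));print(pts(f.x).round(1))
np.save("fit.npy",f.x)
cr=lambda c,x,y,w,h:cv2.resize(c["frame"][y:y+h,x:x+w,::-1],(800,600),interpolation=cv2.INTER_CUBIC)
a=cr(T,190,100,160,120);
for p in proj(T,pts(f.x)):cv2.circle(a,tuple(int(k) for k in (p-[190,100]+.5)*5),4,(0,0,255),-1)
cv2.imwrite("pics/t1.png",a)
a=cr(S,200,150,120,90)
for p in proj(S,pts(f.x)):cv2.circle(a,tuple(int(k) for k in (p-[200,150]+.5)*6.67),4,(0,0,255),-1)
cv2.imwrite("pics/s1.png",a)
```

```text
[266.91803279 179.29508197] 61 [228.68292683 176.87317073] 205 [0.94966505 0.31326712] -13.894267339395439 13.939558907945157
[254.92708333 171.8125    ] 96 [213.48929664 197.96330275] 327 [-0.67482375  0.73797894] -17.334340351454497 16.69923442843647
paddle (array([546.01802452, -81.62152984, 160.72058804]), np.float64(0.8547668495795717)) gripmid (array([492.38010166,   7.73390816, 146.4767081 ]), np.float64(0.8818190548627385))
[ 5.39930693e+02 -3.07043139e+01 -6.82846004e-01  4.57955162e-01] [-0.1 -0.6  0.1  0.4 -0.2  0.2 -0.3  0.5  0.4 -0.4  0.2 -0.1]
[[545.1 -81.3 163. ]
 [493.    7.4 144.8]
 [520.2 -14.6 127.5]
 [465.9  29.5 162. ]
 [496.3   4.8 155.5]
 [539.9 -30.7   0. ]
 [539.9 -30.7  34. ]]
```

View pics/t1.png

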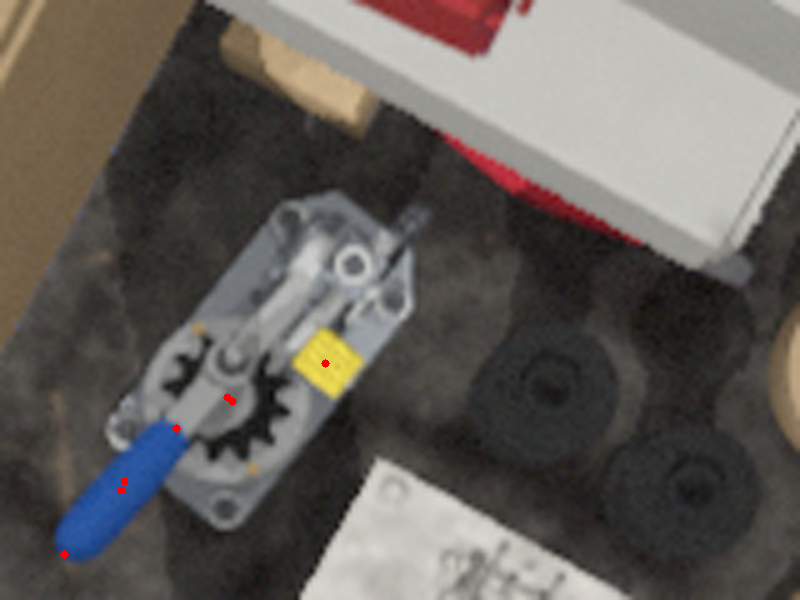

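View pics/s1.png

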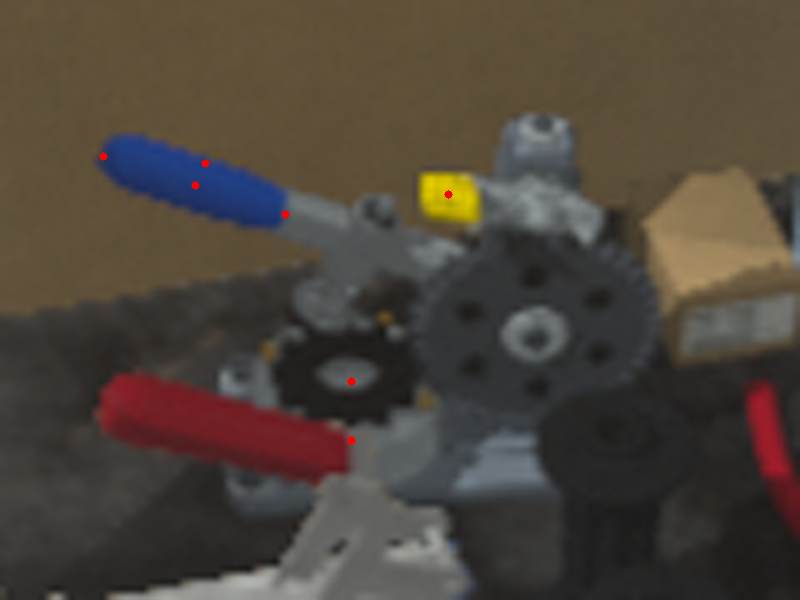

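Run:
```python
from h import *
from bench import r
S=pickle.load(open("pics/scene.pkl","rb"));T=pickle.load(open("pics/top.pkl","rb"))
print("shelf corner",tri(S,(313.6,118),T,(336,153)),tri(S,(312,103),T,(336,153)))
for u in((336,153),(265,121),(225,98)):
  o,d=ray(T,u)
  for z in(250,300,350,400): print(u,z,(o+d[0]*(z-o[2])/d[0][2]).round())
# carton near rim corner
print("carton",tri(S,(165,133),T,(127,236)),tri(S,(165,131),T,(132,227)))
from scipy.spatial.transform import Rotation as Q
print(Q.from_rotvec(r.observe()["eef_rot"]).as_matrix().round(3))
```

```text
shelf corner (array([ 553.22919927, -208.23723533,  398.80186072]), np.float64(0.08486449108612014)) (array([ 549.4224013 , -202.40188161,  433.3009748 ]), np.float64(1.8122628788628958))
(336, 153) 250 [ 573. -236.  250.]
(336, 153) 300 [ 566. -227.  300.]
(336, 153) 350 [ 560. -217.  350.]
(336, 153) 400 [ 553. -208.  400.]
(265, 121) 250 [ 635. -104.  250.]
(265, 121) 300 [ 624. -103.  300.]
(265, 121) 350 [ 614. -103.  350.]
(265, 121) 400 [ 603. -102.  400.]
(225, 98) 250 [680. -28. 250.]
(225, 98) 300 [667. -32. 300.]
(225, 98) 350 [653. -37. 350.]
(225, 98) 400 [639. -42. 400.]
carton (array([418.32931684, 163.06209334, 242.67052853]), np.float64(1.5481248637302152)) (array([428.2269334 , 160.00536112, 243.62583945]), np.float64(20.97933117124226))
[[-0.917  0.399 -0.001]
 [ 0.399  0.917 -0.002]
 [ 0.    -0.002 -1.   ]]
```

The rows are not in the units I measure in: shifts go in shares of 1000 mm and turns go in shares of pi rad. I convert before sending: -140 mm is -0.14, -135 mm is -0.135, 0.27 rad is 0.0859.

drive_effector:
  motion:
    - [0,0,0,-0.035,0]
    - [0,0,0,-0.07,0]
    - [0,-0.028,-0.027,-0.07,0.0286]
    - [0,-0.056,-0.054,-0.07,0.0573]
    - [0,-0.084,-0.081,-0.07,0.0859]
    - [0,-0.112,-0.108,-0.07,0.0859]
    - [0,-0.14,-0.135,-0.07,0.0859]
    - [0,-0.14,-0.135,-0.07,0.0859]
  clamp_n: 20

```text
refused: motion: the value is not of type 'object' (schema: type "object"). Nothing was moved.
```

I used the wrong layout. The manual says an object with the rows under "offsets"; once more.

drive_effector:
  motion: {"offsets": [[0,0,0,-0.035,0],[0,0,0,-0.07,0],[0,-0.028,-0.027,-0.07,0.0286],[0,-0.056,-0.054,-0.07,0.0573],[0,-0.084,-0.081,-0.07,0.0859],[0,-0.112,-0.108,-0.07,0.0859],[0,-0.14,-0.135,-0.07,0.0859],[0,-0.14,-0.135,-0.07,0.0859]]}
  clamp_n: 20

```text
time_s: 0.77
tool_pos: [338.9, 407.9, 300.7]
eef_rot: [1.063, 2.952, -0.008]
wrist_force: [0.2, -0.6, -0.2]
finger_gap: -0.1
gripper_force: 0.0Traceback (most recent call last):
```

Create st.py:
```python
from h import *
from bench import r
import sys
from scipy.spatial.transform import Rotation as Q
s=r.observe();M=Q.from_rotvec(s["eef_rot"]).as_matrix()
print(s["time_s"],s["tool_pos"].round(1),s["wrist_force"].round(1),s["finger_gap"].round(1))
for a in sys.argv[1:]:
    d=np.array([float(k) for k in a.split(",")])-s["tool_pos"];print(a,"->",(M.T@d).round(1),np.linalg.norm(d).round())
```

```bash
python3 st.py 380,300,300 440,60,300 541,-78,230
```

```text
  File "st.py", line 6, in <module>
    print(s["time_s"],s["tool_pos"].round(1),s["wrist_force"].round(1),s["finger_gap"].round(1))
                                                                       ^^^^^^^^^^^^^^^^^^^^^
AttributeError: 'float' object has no attribute 'round'
```

```bash
sed -i 's/s\["finger_gap"\].round(1)/s["finger_gap"]/' st.py; python3 st.py 380,300,300 440,60,300 541,-78,230
```

```text
0.7667 [338.9 407.9 300.7] [ 0.2 -0.6 -0.2] -0.05666687674194243
380,300,300 -> [-100.5  -56.9    1.4] 116.0
440,60,300 -> [-299.7 -203.6    2.9] 362.0
541,-78,230 -> [-465.1 -245.3   74. ] 531.0
```

To row units: -265 mm is -0.265, -232 mm is -0.232.

drive_effector:
  motion: {"offsets": [[0,-0.034,-0.02,0,0],[0,-0.067,-0.038,0,0],[0,-0.1,-0.057,0,0],[0,-0.133,-0.081,0,0],[0,-0.166,-0.106,0,0],[0,-0.199,-0.13,0,0],[0,-0.232,-0.155,0,0],[0,-0.265,-0.18,0,0]]}

```text
time_s: 1.43
tool_pos: [426.5, 107.8, 301.3]
eef_rot: [1.048, 2.961, 0.0]
wrist_force: [1.5, 0.4, -0.4]
finger_gap: -0.2
gripper_force: 0.0
```

```bash
python3 st.py  440,60,300 541,-78,230
```

```text
1.4333 [426.5 107.8 301.3] [ 1.5  0.4 -0.4] -0.24236591575862854
440,60,300 -> [-40.5 -28.7   1.3] 50.0
541,-78,230 -> [-205.9  -72.4   71.3] 230.0
```

To row units: -206 mm is -0.206, -195 mm is -0.195.

drive_effector:
  motion: {"offsets": [[0,-0.034,-0.014,0,0],[0,-0.068,-0.028,0,0],[0,-0.102,-0.042,0,0],[0,-0.136,-0.054,0.015,0],[0,-0.17,-0.064,0.035,0],[0,-0.195,-0.07,0.055,0],[0,-0.206,-0.072,0.071,0],[0,-0.206,-0.072,0.071,0]]}

```text
time_s: 2.1
tool_pos: [540.0, -78.9, 226.2]
eef_rot: [-1.053, -2.954, 0.005]
wrist_force: [-1.4, -0.3, -0.0]
finger_gap: -0.3
gripper_force: 0.0
```

```bash
python3 st.py 542,-79,190
```

Run:
```python
from h import *
from bench import r
c=r.capture("scene");cv2.imwrite("pics/a.png",cv2.resize(c["frame"][90:270,140:380,::-1],(800,600),interpolation=cv2.INTER_CUBIC))
```

```text
2.1 [540.  -78.9 226.2] [-1.4 -0.3 -0. ] -0.32492928377412783
542,-79,190 -> [-1.7  1.4 36.2] 36.0
```

View pics/a.png

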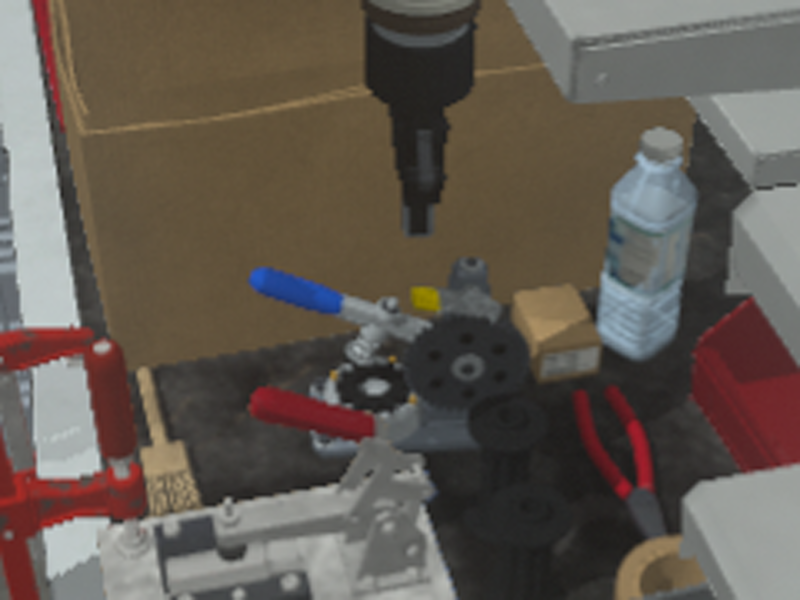

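The shut fingertips (418,235) hang above the paddle (425,300), clear of the shelf and the bracket.

To row units: 73 mm is 0.073, 70 mm is 0.07.

drive_effector:
  motion: {"offsets": [[0,-0.002,0.001,0.025,0],[0,-0.002,0.001,0.045,0],[0,-0.002,0.001,0.055,0],[0,-0.002,0.001,0.061,0],[0,-0.002,0.001,0.064,0],[0,-0.002,0.001,0.067,0],[0,-0.002,0.001,0.07,0],[0,-0.002,0.001,0.073,0]]}

```text
time_s: 2.82
tool_pos: [544.2, -75.7, 158.7]
eef_rot: [1.047, 2.96, 0.002]
wrist_force: [-0.0, 0.5, 1.5]
finger_gap: -0.3
gripper_force: 0.6
```

drive_effector:
  motion: {"offsets": [[0,0,0,0.002,0],[0,0,0,0.004,0],[0,0,0,0.004,0]]}

```text
time_s: 3.07
tool_pos: [543.8, -76.7, 153.3]
eef_rot: [1.049, 2.961, -0.0]
wrist_force: [-0.3, 0.9, 0.3]
finger_gap: 0.1
gripper_force: 0.0
```

To row units: 6 mm is 0.006, 4 mm is 0.004.

drive_effector:
  motion: {"offsets": [[0,0.001,-0.002,0.002,0],[0,0.001,-0.002,0.004,0],[0,0.001,-0.002,0.006,0],[0,0.001,-0.002,0.006,0]]}

```text
time_s: 3.4
tool_pos: [541.2, -77.5, 146.7]
eef_rot: [-1.049, -2.96, 0.0]
wrist_force: [-0.1, -0.7, -0.5]
finger_gap: 0.1
gripper_force: 0.0
```

Run:
```python
from h import *
from bench import r
c=r.capture("scene");cv2.imwrite("pics/b.png",cv2.resize(c["frame"][130:230,190:320,::-1],(780,600),interpolation=cv2.INTER_CUBIC))
```

```text
(no output)
```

View pics/b.png

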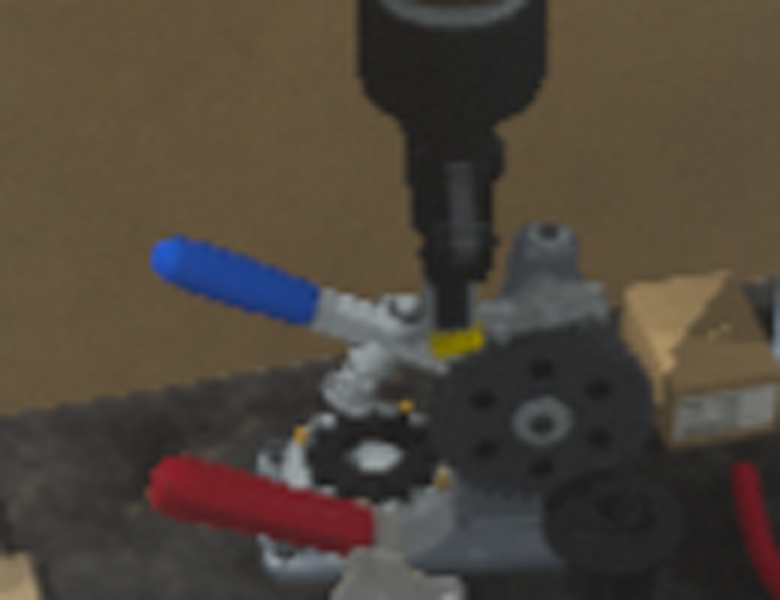

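The paddle has flipped down (458,342) under the fingertips, and the arm is still up. Next I rise and go to the grip.

To row units: -60 mm is -0.06, -30 mm is -0.03.

drive_effector:
  motion: {"offsets": [[0,0,0,-0.03,0],[0,0,0,-0.06,0],[0,0,0,-0.06,0]]}

```text
time_s: 3.7
tool_pos: [545.2, -78.0, 212.8]
eef_rot: [1.046, 2.953, 0.004]
wrist_force: [1.6, 0.1, 0.3]
finger_gap: -0.2
gripper_force: 0.0
```

Create arc.py:
```python
from h import *
x,y,a,_=np.load("fit.npy")
g=[]
for s in(.48,.44,.36,.28,.20,.12,.06,0):
    l=75-152*np.cos(s)+11.5*np.sin(s);g.append(f"{x+l*np.cos(a):.1f},{y+l*np.sin(a):.1f},{78+152*np.sin(s)+11.5*np.cos(s):.1f}")
import subprocess;subprocess.run(["python3","st.py"]+g)
```

```bash
python3 arc.py
```

Run:
```python
from h import *
from bench import r
S=r.capture("scene");T=r.capture("top")
for c,a,b in((S,(255,170,290,195),(205,160,255,195)),(T,(240,155,275,190),(190,175,240,215))):print(blob(c,"y",a)[0],blob(c,"b",b)[0])
```

```text
3.7 [545.2 -78.  212.8] [1.6 0.1 0.3] -0.2227461180812
497.6,3.7,158.4 -> [88.8 33.2 53.9] 109.0
495.2,5.7,153.1 -> [92.  33.2 59.2] 114.0
490.9,9.2,142.3 -> [97.6 33.1 69.9] 125.0
487.3,12.1,131.1 -> [102.3  33.1  81.1] 135.0
484.3,14.5,119.5 -> [106.3  33.   92.7] 145.0
482.1,16.3,107.6 -> [109.2  32.9 104.5] 155.0
480.9,17.3,98.6 -> [110.8  32.9 113.5] 162.0
480.2,17.9,89.5 -> [111.8  32.9 122.6] 169.0
[265.47272727 185.14545455] [228.76168224 176.21028037]Traceback (most recent call last):
  File "<stdin>", line 4, in <module>
  File "h.py", line 17, in blob
    n,l,st,ce=cv2.connectedComponentsWithStats(m);i=1+np.argmax(st[1:,4]);p=np.argwhere(l==i)[:,::-1].astype(float)
                                                      ~~~~~~~~~^^^^^^^^^^
    return _wrapfunc(a, 'argmax', axis=axis, out=out, **kwds)
    return bound(*args, **kwds)
ValueError: attempt to get argmax of an empty sequence
```

To row units: 89 mm is 0.089, 68 mm is 0.068.

drive_effector:
  motion: {"offsets": [[0,0.034,0.012,0,0],[0,0.068,0.024,0,0],[0,0.089,0.033,0,0],[0,0.089,0.033,0.01,0],[0,0.089,0.033,0.025,0],[0,0.089,0.033,0.025,0],[0,0.089,0.033,0.025,0]]}

```text
time_s: 4.38
tool_pos: [492.0, 3.6, 180.9]
eef_rot: [-1.049, -2.958, 0.003]
wrist_force: [0.6, 0.1, 0.6]
finger_gap: -0.3
gripper_force: 0.0
```

```bash
python3 arc.py
```

```text
4.3833 [492.    3.6 180.9] [0.6 0.1 0.6] -0.31386924107977465
497.6,3.7,158.4 -> [-4.4  3.6 22.5] 23.0
495.2,5.7,153.1 -> [-1.3  3.7 27.8] 28.0
490.9,9.2,142.3 -> [ 4.3  3.7 38.6] 39.0
487.3,12.1,131.1 -> [ 8.9  3.7 49.8] 51.0
484.3,14.5,119.5 -> [12.7  3.7 61.4] 63.0
482.1,16.3,107.6 -> [15.5  3.8 73.3] 75.0
480.9,17.3,98.6 -> [17.   3.8 82.3] 84.0
480.2,17.9,89.5 -> [17.9  3.9 91.4] 93.0
```

To row units: 50 mm is 0.05, 44 mm is 0.044.

drive_effector:
  motion: {"offsets": [[0,-0.003,0.004,0.01,0],[0,-0.003,0.004,0.017,0],[0,-0.002,0.004,0.022,0],[0,-0.001,0.004,0.027,0],[0,0.001,0.004,0.032,0],[0,0.004,0.004,0.038,0],[0,0.006,0.004,0.044,0],[0,0.009,0.004,0.05,0]]}

```text
time_s: 5.05
tool_pos: [488.7, 13.0, 131.9]
eef_rot: [1.049, 2.961, 0.0]
wrist_force: [0.9, -0.4, -0.0]
finger_gap: -0.2
gripper_force: 0.4
```

```bash
python3 arc.py
```

```text
5.05 [488.7  13.  131.9] [ 0.9 -0.4 -0. ] -0.2090559594076851
497.6,3.7,158.4 -> [-12.8  -1.6 -26.5] 29.0
495.2,5.7,153.1 -> [ -9.7  -1.6 -21.2] 23.0
490.9,9.2,142.3 -> [ -4.1  -1.6 -10.4] 11.0
487.3,12.1,131.1 -> [ 0.5 -1.6  0.8] 2.0
484.3,14.5,119.5 -> [ 4.4 -1.6 12.4] 13.0
482.1,16.3,107.6 -> [ 7.2 -1.6 24.3] 25.0
480.9,17.3,98.6 -> [ 8.8 -1.6 33.3] 34.0
480.2,17.9,89.5 -> [ 9.7 -1.6 42.4] 43.0
```

To row units: 43 mm is 0.043, 39 mm is 0.039.

drive_effector:
  motion: {"offsets": [[0,0.003,-0.001,0.007,0],[0,0.005,-0.001,0.013,0],[0,0.006,-0.001,0.019,0],[0,0.007,-0.001,0.025,0],[0,0.008,-0.001,0.03,0],[0,0.009,-0.001,0.035,0],[0,0.009,-0.001,0.039,0],[0,0.01,-0.001,0.043,0]]}

```text
time_s: 5.72
tool_pos: [480.2, 18.6, 89.1]
eef_rot: [-1.049, -2.961, 0.0]
wrist_force: [-2.3, -0.9, 13.7]
finger_gap: -0.3
gripper_force: 7.6
```

drive_effector:
  motion: {"offsets": [[0,0,0,0.001,0],[0,0,0,0.002,0],[0,0,0,0.002,0]]}

```text
time_s: 5.97
tool_pos: [480.4, 18.6, 88.7]
eef_rot: [-1.049, -2.961, -0.0]
wrist_force: [-7.0, 0.1, 22.5]
finger_gap: -0.1
gripper_force: 11.2
```

```bash
python3 arc.py;python3 - <<'E'
from h import *
from bench import r
c=r.capture("scene");cv2.imwrite("pics/c.png",cv2.resize(c["frame"][130:230,190:320,::-1],(780,600),interpolation=cv2.INTER_CUBIC))
E
```

```text
5.9667 [480.4  18.6  88.7] [-7.   0.1 22.5] -0.07011926520943314
497.6,3.7,158.4 -> [-22.7  -0.7 -69.7] 73.0
495.2,5.7,153.1 -> [-19.6  -0.6 -64.4] 67.0
490.9,9.2,142.3 -> [-14.1  -0.6 -53.6] 55.0
487.3,12.1,131.1 -> [ -9.5  -0.6 -42.4] 43.0
484.3,14.5,119.5 -> [ -5.6  -0.7 -30.8] 31.0
482.1,16.3,107.6 -> [ -2.8  -0.7 -18.9] 19.0
480.9,17.3,98.6 -> [-1.2 -0.6 -9.9] 10.0
480.2,17.9,89.5 -> [-0.3 -0.6 -0.8] 1.0
```

View pics/c.png

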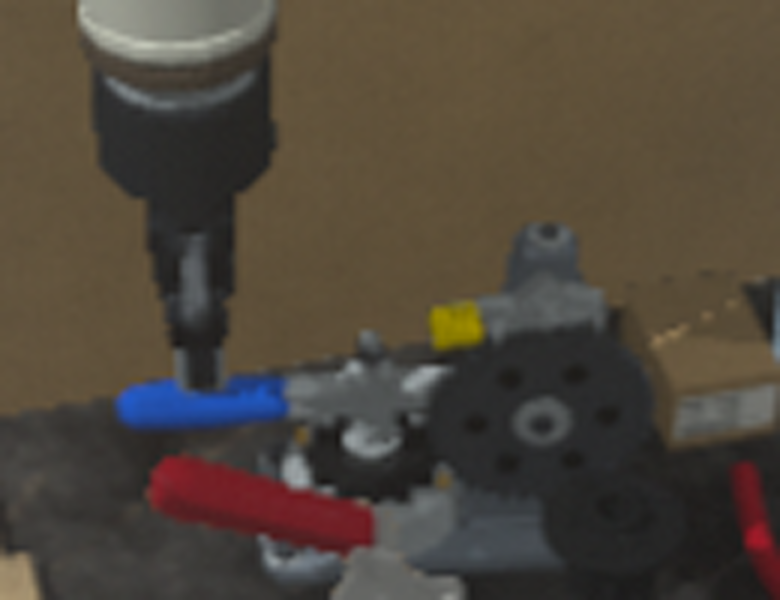

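The arm is level at its stop with the pad on the disc, pressed with 22 N. The paddle (456,325) is in its low position. Next I take the hand straight up.

To row units: -120 mm is -0.12, -90 mm is -0.09.

drive_effector:
  motion: {"offsets": [[0,0,0,-0.004,0],[0,0,0,-0.01,0],[0,0,0,-0.025,0],[0,0,0,-0.055,0],[0,0,0,-0.09,0],[0,0,0,-0.12,0],[0,0,0,-0.12,0],[0,0,0,-0.12,0]]}

```text
time_s: 6.68
tool_pos: [481.8, 18.5, 209.0]
eef_rot: [1.048, 2.957, 0.003]
wrist_force: [-0.2, 0.4, -0.2]
finger_gap: 0.1
gripper_force: 0.0
```

drive_effector:
  motion: {"offsets": [[0,0,0,0,0],[0,0,0,0,0],[0,0,0,0,0],[0,0,0,0,0]]}

```text
time_s: 7.02
tool_pos: [479.4, 18.5, 206.0]
eef_rot: [-1.048, -2.959, 0.002]
wrist_force: [-0.6, -0.2, 1.0]
finger_gap: -0.1
gripper_force: 0.0
```

Run:
```python
from h import *
from bench import r
c=r.capture("scene");cv2.imwrite("pics/d.png",cv2.resize(c["frame"][130:230,190:320,::-1],(780,600),interpolation=cv2.INTER_CUBIC))
y,b=blob(c,"y",(255,170,290,200)),blob(c,"b",(200,160,255,205));print(y[0],b[0])
x,yy,a,_=np.load("fit.npy")
for q in(.48,.5,.31,.0):
    t=.25-q;l=75-40*np.cos(t);z=163+40*(np.sin(t)-np.sin(.25));print(q,proj(c,[x+l*np.cos(a)-36*-np.sin(a),yy+l*np.sin(a)-36*np.cos(a),z]).round(1))
for v in(.74,.67,.6,.5):
    s=.74-v;l=75-151*np.cos(s);print(v,proj(c,[x+l*np.cos(a),yy+l*np.sin(a),78+151*np.sin(s)]).round(1))
```

```text
[265.28333333 185.3       ] [223.22869955 193.90134529]
0.48 [[266.7 184.4]]
0.5 [[266.8 184.6]]
0.31 [[266.4 182.4]]
0.0 [[266.9 178.7]]
0.74 [[224.1 196.6]]
0.67 [[224.1 193.7]]
0.6 [[224.3 190.7]]
0.5 [[225.1 186.5]]
```

View pics/d.png

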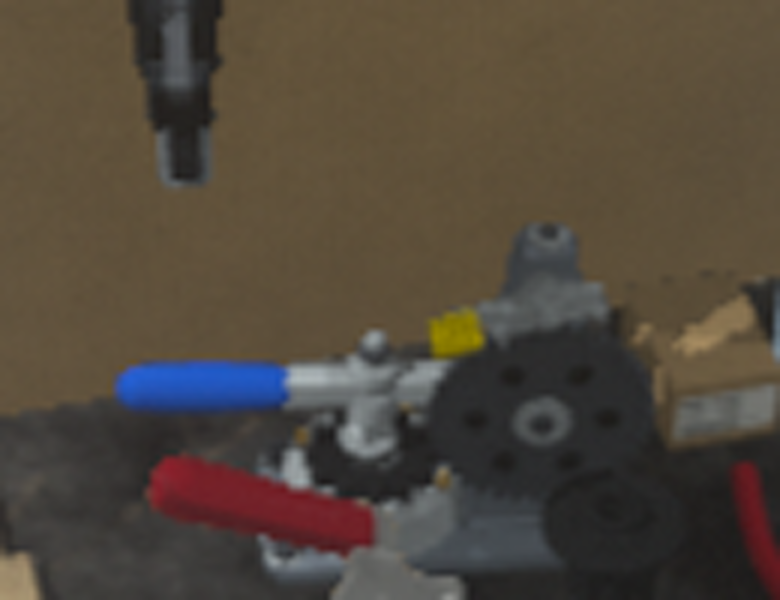

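The arm is held at about 0.67 rad, the pawl is flipped, the pad sits on the disc, and the hand is clear.

```bash
python3 -c "
from bench import r
print(r.job_done())"
```

```text
the job is handed in; nothing more can be done
None
```

I flipped the pawl and pushed the arm down to its stop. After I took the hand away, the pictures show the arm held at about 0.67 rad with the pad on the disc. The job is handed in, but no verdict came back and the pad's force was not measured.

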